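Seat and clamp a film roll on a wrapper's unwind spindle

ROBOT

A 6-joint arm with a two-finger parallel gripper is mounted at the origin on the work surface. World frame = base frame: x ahead of the robot, y to its left, z up, the work surface at z = 0. Lengths are in m, angles in rad, forces in N, time in s.
With the tool pointing down it reaches from about 0.275 to 0.825 m from the base axis. Payload 4.9 kg.
Tool frame: the origin (TCP) lies midway between the tips of the shut fingers; the grasp point (between the pads) lies 19 mm behind it (bot.grip_depth is the distance from the TCP to the grasp point, in m); z points along the fingers, y is the line along which they close (so a half turn about z gives the same grasp; the last joint's range is limited). The gripper opens to 85 mm and grips with 20 to 120 N. Pads are 22 mm wide; open, the fingers measure 114 mm over their backs; the gripper's body (76 mm by 85 mm) begins 54 mm behind the grasp point. The pads swing forward as they close: fully open they stand 13 mm farther back than shut.
Start: joints at [1.035, 0.326, -0.193, 1.052, 0, 1.437], TCP at [0.215, 0.506, 0.207] pointing down, gripper open.
Joint ranges: [-2.65, 2.65], [-0.97, 1.79], [-1.3, 1.35], [-1.93, 2.1], [-1.47, 1.37], [-3.14, 3.14]. Speed limits (rad/s): [2.57, 2.57, 3.14, 3.14, 3.14, 3.14].

INTERFACE

Orientations are given as a unit quaternion [w, x, y, z].
In Python, from cell import bot gives the robot as it stands. Calls block until the motion is done:
- bot.move_pose(position, orientation): joint-space move of the TCP to a pose.
- bot.move_linear(position, speed=0.15, rotation=None, until_force=None): straight line of the TCP; rotation=None keeps the orientation; speed is the mean speed in m/s. With until_force (N) it stops when the force on the tool has changed by that much, and returns True; else False.
- bot.goto_joints(angles): joint-space move.
- bot.set_gripper(opening, grasp_force=None): opening from 0.0 (shut) to 1.0 (fully open); grasp_force is the grip in N (None keeps the last); returns when the fingers have stopped.
- bot.wait(seconds).
- bot.solve_ik(position, orientation): joint angles nearest the present ones, or None.
- bot.camera(name): name is "scene" or "top" or "wrist"; returns the picture (420x560x3 uint8, red, green, blue); there is no depth.
- bot.calibration(name): a dict with "mtx" (3x3 intrinsics, pixels), "extrinsics" (4x4, takes a point from world to camera coordinates); the wrist camera has in their place "hand_eye" (4x4, takes a point from camera to tool coordinates, whose origin is the TCP and whose axes are the flange's). Camera axes: x right, y down, z forward; pixel columns grow to the right and rows downward; lengths in m; the calibration is good to about 2 mm. A picture is of the moment at which its call begins: read the wrist's pose just before it. calibration takes no time and is no camera call.
A pose or a line that the arm cannot do raises bot.PlanningError and nothing moves.
- bot.close_job(): hands the job in; it is judged then, once.
Trained networks look in the newest picture that a camera, given by its name, has taken for a name from the list of things; names that differ only in an ending like _2 or _b are one class to them, and where a whole thing is asked for, a point or a joint stands for the part that bears it (a point fixed in the world has none). Each returns a list of dicts, best first, with "confidence" (0 to 1); they miss things now and then, are a little off and sometimes report something else, mostly with a low value. They report only what shows in the picture. A call takes as long as a camera call.
- bot.search_frame(camera, thing): "bbox" ([left, top, width, height] in pixels, round what is visible of it).
Readings, each from a call of its own:
- bot.read_clock(): time.
- bot.read_joint_positions(): joint angles.
- bot.read_joint_vel(): joint speeds.
- bot.read_joint_efforts(): joint torques, N m.
- bot.read_position(): TCP position.
- bot.read_tool_rot(): TCP orientation.
- bot.read_ft_force(): force on the tool from outside, world axes, zero at the start.
- bot.read_moment(): the same for the moment, N m.
- bot.read_gripper_width(): opening from 0.0 (shut) to 1.0 (fully open).
- bot.read_finger_force(): force on a finger pad.
Only numpy, scipy, OpenCV 4.12 (cv2) and the standard library are available. Lean on these libraries where they do the work, as an engineer would, in place of code of your own. Each camera call takes 0.05 s, during which the arm holds its last target. There are 200 camera calls.

TASK

The film roll on the sweets wrapper's spindle is not home yet. Swing the chuck's lock lever back to the green open mark, slide the chuck in so that it pushes the roll until you feel it come up hard against the stop hidden in the blue housing (firmly, but without crushing the paper core), and swing the lever up to the red locked mark with the chuck still tight against the roll. Then press the green reel-ready button fully down, let go, and leave the spare roll, the empty core and the crate of sweets where they stand.

Things in the scene. Friction and masses are not known exactly. Their poses are not given: they have to be found in the camera images.
- unwinder: The film unwind stand, fixed to the table. Origin on the table below the spindle axis; z up, y along the horizontal spindle towards its free end, x away from the robot at yaw 0. Its white side plate stands at y = -150 mm (12 mm thick; x = -110 to 130 mm, 215 mm high; from x = -30 mm on 350 mm high). Spindle: polished steel, 37 mm diameter, axis 135 mm above the table, x = 0.
- spindle_end (a point): Centre of the spindle's free end (black cap): 190 mm along y from the stand's origin, 135 mm above the table.
- housing_rim (a point): Centre of the open mouth of the blue round housing, on the spindle axis at y = -74 mm; 164 mm outside, 156 mm inside diameter, 70 mm deep. It hides the roll's rear end and the rear stop, a 68 mm collar set on the spindle by the last operator: the roll's rear face meets it somewhere between y = -124 and -100 mm of the stand, so it must be felt for. A home roll stands 50 to 74 mm out of the rim.
- idler_end (a point): Free end of the 25 mm idle roller that runs right above the spindle (x = 0, 300 mm above the table, from the plate to y = 236 mm): no vertical gripper can come down on chuck or lever, so come from the -x side of the stand with the tool tilted 30 to 45 degrees. The other two idlers lie beyond: x = 95 mm, 315 mm high; x = 105 mm, 165 mm high; both end at y = 16 mm.
- roll: White film roll, loose on the spindle: 124 mm diameter, 100 mm long, paper core with a 40 mm bore, about 0.6 to 1.1 kg. Origin at its centre; its y axis is its axis and points as the spindle's y (it may spin about it). It starts 10 to 45 mm short of the rear stop. Pushed along, it drags with 1 to 4 N; at the rear stop it stops hard. The core stands up to 80 N; 12 to 25 N is a firm push.
- chuck: Quick-clamp chuck, captive on the spindle. Origin on the spindle axis in its inner, roll-side face; axes as the stand's. Along +y: blue flange (90 mm diameter, 8 mm thick), aluminium hub (56 mm diameter, 40 mm long) with green and red marks, dark lock collar (66 mm diameter, 20 mm long) with the lever. Open it slides with about 3 N friction; locked it is clamped and resists.
- chuck_face (a point): The chuck's origin: middle of the face that pushes the roll. It touches the roll when it lies 50 mm along the roll's y axis from the roll's centre. At the start it is 30 to 75 mm away from the roll.
- collar (a joint): Lock collar angle, rad, about the spindle axis. 0 (end stop): lever at the green open mark, leaning towards the robot (-x of the stand), 80 degrees from upright. 1.05 (end stop): lever at the red locked mark, leaning the same way, 20 degrees from upright. It turns stiffly (about 0.2 N m, more from 0.55 on, where it clamps) and stays where it is left.
- grip (a point): Middle of the free part of the red handle of the lock lever: a bar of 18 mm diameter parallel to the spindle, 92 mm from its axis, from the lever out to 58 mm beyond it along +y. This point is 30 mm from the lever's centre line, 88 mm along +y from the chuck's inner face. The steel lever (12 mm round) runs from collar to handle; with the lever open, fingers beside it can push the chuck along.
- ready_top (a point): Middle of the top of the green reel-ready push button (36 mm diameter), on a grey control box at the robot's side of the stand, behind the low part of the side plate: x = -107, y = -215 mm of the stand, 164 mm above the table when up. It is pressed straight down; its spring needs 1.5 N to start and 5 N at the end of its 6 mm travel, and it comes back up.
- ready (a joint): Travel of the reel-ready button, m: 0 = up, 0.006 = fully down.
- spare_roll: Bystander: a second film roll standing on end, 124 mm diameter, 100 mm high. Origin under its centre.
- empty_core: Bystander: an empty brown paper core standing on end, 50 mm diameter, 100 mm high. Origin under its centre.
- sweets_crate: Bystander: a pale plastic crate of wrapped sweets, 200 x 280 x 100 mm. Origin under its centre.

How it is judged:
By the outcome, as a careful person would: the job done as asked, in the order asked, and still so for the second after the job is handed in, with the robot touching nothing.
It also fails if it takes over 53 s, if anything falls off the work surface, if the arm or the gripper's body presses on something with over 40 N, if the wrist force passes 120 N, or if a joint passes its speed limit or range.

## Working session

There is one attempt and no reset: what is moved stays moved. The work goes in short steps, each a Python script; the robot and the scene stay as the last script left them, time stands still between calls to the robot, and variables do not carry over. Pictures are saved under pics/ and viewed, at most 10 in all, crops included, and the job is handed in when it is done.

```bash
mkdir -p pics; ls
python3 - <<'E'
from cell import bot
import cv2,numpy as np
np.set_printoptions(precision=4,suppress=True)
for n in ("scene","top"):
    im=bot.camera(n); cv2.imwrite(f"pics/{n}0.png",im[:,:,::-1])
    c=bot.calibration(n); print(n,c["mtx"].tolist(),c["extrinsics"])
    for t in ("unwinder","roll","chuck","collar","grip","ready","ready_top","spare_roll","empty_core","sweets_crate","spindle_end","housing_rim","idler_end"):
        r=bot.search_frame(n,t); print(t,[(x["bbox"],round(x["confidence"],2)) for x in r[:2]])
a=cv2.imread("pics/scene0.png");b=cv2.imread("pics/top0.png")
print(bot.read_clock(),bot.read_position(),bot.read_tool_rot())
print(bot.calibration("wrist"))
E
```

```text
pics
scene [[379.1245415619592, 0.0, 282.88434243389725], [0.0, 379.1245415619592, 206.83408220766128], [0.0, 0.0, 1.0]] [[-0.3175  0.9482  0.0082  0.1954]
 [ 0.788   0.2686 -0.5539 -0.2771]
 [-0.5274 -0.1694 -0.8325  1.4744]
 [ 0.      0.      0.      1.    ]]
unwinder [([179.1, 157.9, 181.9, 110.6], 0.74), ([118.5, 133.4, 102.3, 77.5], 0.56)]
roll [([235.2, 195.0, 47.8, 56.7], 0.92), ([412.8, 243.5, 30.1, 34.3], 0.37)]
chuck [([288.8, 219.3, 52.9, 37.8], 0.75), ([181.2, 154.4, 180.3, 111.4], 0.71)]
collar [([306.5, 219.9, 36.8, 36.6], 0.75)]
grip [([305.4, 220.1, 34.5, 35.2], 0.7)]
ready []
ready_top [([180.3, 155.4, 181.4, 114.4], 0.59)]
spare_roll [([404.4, 270.8, 60.9, 57.9], 0.79)]
empty_core [([411.5, 246.2, 29.7, 31.0], 0.73)]
sweets_crate [([118.1, 132.8, 101.2, 76.2], 0.81)]
spindle_end [([175.2, 155.9, 187.3, 114.5], 0.68), ([415.6, 243.0, 23.2, 36.1], 0.24)]
housing_rim [([177.9, 156.6, 183.2, 106.1], 0.57)]
idler_end [([179.1, 152.7, 181.8, 113.2], 0.75), ([115.3, 131.4, 108.4, 77.7], 0.25)]
top [[415.81794918747937, 0.0, 282.9971834828301], [0.0, 415.81794918747937, 200
[... 576 characters left out ...]
ty_core [([206.2, 137.0, 158.6, 110.1], 0.65), ([143.1, 207.0, 23.0, 18.5], 0.52)]
sweets_crate [([364.3, 207.5, 94.7, 65.7], 0.56)]
spindle_end [([204.9, 136.7, 161.1, 114.0], 0.66), ([279.4, 166.8, 36.7, 43.2], 0.36)]
housing_rim [([204.3, 134.0, 161.3, 110.0], 0.6)]
idler_end [([204.9, 134.2, 162.2, 110.8], 0.59)]
1.4 [0.2151 0.5062 0.2068] [-0.      0.1996  0.9799 -0.    ]
{'mtx': array([[344.1933,   0.    , 276.0478],
       [  0.    , 344.1933, 204.2455],
       [  0.    ,   0.    ,   1.    ]]), 'hand_eye': array([[-0.    , -0.9624, -0.2715,  0.0692],
       [ 1.    , -0.0001,  0.0002, -0.0002],
       [-0.0002, -0.2715,  0.9624, -0.1673],
       [ 0.    ,  0.    ,  0.    ,  1.    ]])}
```

Run:
```python
import cv2
a=cv2.imread("pics/scene0.png")[135:295,165:375];cv2.imwrite("pics/s1.png",cv2.resize(a,(788,600),interpolation=2))
a=cv2.imread("pics/top0.png")[120:260,195:375];cv2.imwrite("pics/t1.png",cv2.resize(a,(771,600),interpolation=2))
```

```text
(no output)
```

View pics/s1.png

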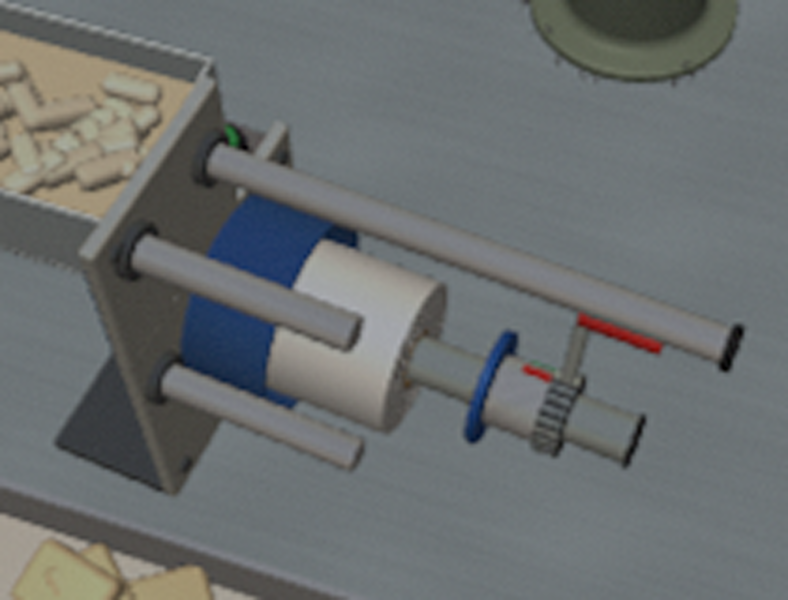

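View pics/t1.png

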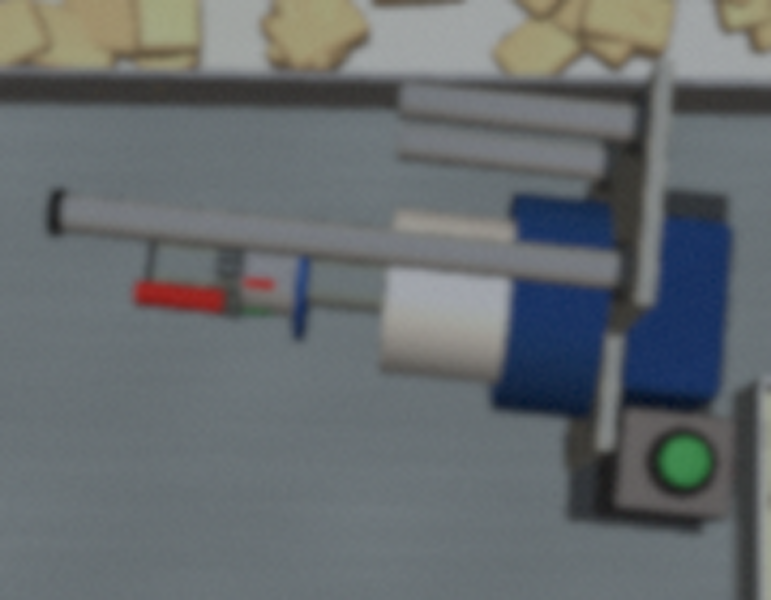

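The scene crop shows the spindle end at (634,440), the idler end at (733,347) and the red bar from (580,320) to (660,348). The lever is partly raised. The top crop shows the button at (684,462), the red bar's outer end at (136,292), the flange's low edge at (299,338) and the roll's front corner at (381,370).

```bash
cat > h.py <<'E'
import numpy as np
from scipy.spatial.transform import Rotation as R
np.set_printoptions(precision=4,suppress=True)
def proj(cal,P):
    q=cal["extrinsics"]@np.r_[P,1]; p=cal["mtx"]@q[:3]; return p[:2]/p[2]
def W(p,s):  # stand -> world (p: x0,y0,yaw)
    c,n=np.cos(p[2]),np.sin(p[2]); return np.array([p[0]+c*s[0]-n*s[1],p[1]+n*s[0]+c*s[1],s[2]])
E
cat > fit.py <<'E'
from h import *
from cell import bot
from scipy.optimize import least_squares
C={n:bot.calibration(n) for n in("scene","top")}
S=lambda u,v:np.array([u/3.752+165,v/3.75+135]); T=lambda u,v:np.array([u/4.283+195,v/4.286+120])
def bar(p,y):return [-.092*np.sin(p[4]),p[3]+y,.135+.092*np.cos(p[4])]
obs=[("top",T(684,462),lambda p:[-.107,-.215,.164],1),("top",T(57,212),lambda p:[0,.236,.3],1),("scene",S(733,347),lambda p:[0,.236,.3],1),
("scene",S(634,440),lambda p:[0,.19,.135],1),("scene",S(352,330),lambda p:[.095,.016,.315],1),("scene",S(354,452),lambda p:[.105,.016,.165],1),
("top",T(299,338),lambda p:[-.045,p[3]+.004,.135],1),("scene",S(491,387),lambda p:[0,p[3]+.004,.135],1),
("top",T(136,292),lambda p:bar(p,.116),1),("scene",S(660,350),lambda p:bar(p,.116),1),
("top",T(381,370),lambda p:[-.062,p[5]+.05,.135],1),("scene",S(415,358),lambda p:[0,p[5]+.05,.135],1)]
f=lambda p:np.concatenate([proj(C[n],W(p,g(p)))-o for n,o,g,w in obs])
r=least_squares(f,[.5,.05,0,.08,.8,-.05],loss="soft_l1")
p=r.x;print(p,np.degrees(p[[2,4]]));print(f(p).reshape(-1,2))
for s in ([0,0,.135],[0,.19,.135],[-.107,-.215,.164],bar(p,.088)):print(W(p,s))
E
python3 fit.py
```

```text
[ 0.5438 -0.0613 -0.093   0.0717  0.3803 -0.0366] [-5.3295 21.7892]
[[ 0.4503 -0.3939]
 [-1.2433 -0.676 ]
 [-0.1316  0.0993]
 [-0.4279 -0.141 ]
 [-0.1827  0.1825]
 [ 0.1886 -0.0442]
 [-0.5988  0.0605]
 [-0.5707 -0.8731]
 [-0.4974 -0.813 ]
 [ 0.1034 -2.0349]
 [-0.8661 -0.0473]
 [-0.4114 -0.9489]]
[ 0.5438 -0.0613  0.135 ]
[0.5614 0.1279 0.135 ]
[ 0.4173 -0.2654  0.164 ]
[0.5246 0.1009 0.2204]
```

```bash
cat >> h.py <<'E'
P=[.5438,-.0613,-.093]; CH=.0717
def quat(a):
    s,c=np.sin(a),np.cos(a)
    M=np.array([[0,c,s],[1,0,0],[0,s,-c]])
    q=(R.from_euler("z",P[2])*R.from_matrix(M)); return q.as_quat(scalar_first=True),q.as_matrix()[:,2]
A=np.radians(45)
def tcp(th,y,a=A,depth=.019):   # TCP pose for grasp point on the bar
    q,d=quat(a); g=W(P,[-.092*np.sin(th),y,.135+.092*np.cos(th)]); return g+d*depth,q
E
python3 - <<'E'
from h import *
from cell import bot
for a in (35,40,45):
  for th,y,dep in((22,CH+.081,-.1),(22,CH+.081,.019),(80,CH+.081,.019),(80,CH-.02,.019),(20,CH-.02,.019),(20,CH-.02,-.1)):
    p,q=tcp(np.radians(th),y,np.radians(a),dep); print(a,th,p,bot.solve_ik(p,q))
for q in ([0,1,0,0],[0,.7071,.7071,0],[0,.7071,-.7071,0],[0,0,1,0]): print(q,bot.solve_ik([.4173,-.2654,.2],q))
E
```

```text
35 22 [0.4666 0.0993 0.3022] [ 0.1504 -0.3122 -0.796   0.4901 -0.1387  1.7715]
35 22 [0.5345 0.0929 0.2047] [ 0.1045 -0.0615 -0.8865  0.1441 -0.1128  1.7333]
35 80 [0.4786 0.0981 0.1354] [ 0.1408 -0.0299 -1.0967 -0.0939 -0.1333  1.7635]
35 80 [ 0.4692 -0.0024  0.1354] [-0.2104 -0.0981 -1.1586 -0.0973  0.0673  1.4745]
35 20 [ 0.5281 -0.0079  0.2059] [-0.1896 -0.1141 -0.9296  0.1466  0.0553  1.4916]
35 20 [ 0.4602 -0.0016  0.3034] [-0.2145 -0.3856 -0.8349  0.5141  0.0696  1.4711]
40 22 [0.4597 0.0999 0.2969] [ 0.1772 -0.3703 -0.9028  0.3582 -0.1725  1.7799]
40 22 [0.5358 0.0928 0.2057] [ 0.117  -0.0816 -0.9762 -0.011  -0.1344  1.7326]
40 80 [0.4799 0.098  0.1364] [ 0.1582 -0.0234 -1.1846 -0.2728 -0.1605  1.7649]
40 80 [ 0.4706 -0.0025  0.1364] [-0.2204 -0.097  -1.2519 -0.2782  0.0818  1.473 ]
40 20 [ 0.5294 -0.008   0.2069] [-0.1962 -0.1398 -1.0219 -0.0067  0.0663  1.4916]
40 20 [ 0.4533 -0.0009  0.2981] [-0.2299 -0.4594 -0.9432  0.3934  0.0878  1.4657]
45 22 [0.4533 0.1005 0.291 ] [ 0.2077 -0.4173 -1.0097  0.2159 -0.211   1.7866]
45 22 [0.537  0.0927 0.2069] [ 0.13   -0.086  -1.0655 -0.1816 -0.157   1.7298]
45 80 [0.4811 0.0979 0.1375] [ 0.1768  0.0119 -1.2734 -0.4814 -0.1896  1.7639]
45 80 [ 0.4718 -0.0027  0.1375] None
45 20 [ 0.5306 -0.0081  0.208 ] [-0.2032 -0.15   -1.1145 -0.176   0.0779  1.4927]
45 20 [ 0.4469 -0.0003  0.2922] [-0.2482 -0.5274 -1.0518  0.2671  0.1096  1.4606]
[0, 1, 0, 0] [-0.7158  0.229  -0.3442  0.9976  0.      2.4257]
[0, 0.7071, 0.7071, 0] [-0.7158  0.229  -0.3442  0.9976  0.      0.855 ]
[0, 0.7071, -0.7071, 0] [-0.7158  0.229  -0.3442  0.9976  0.     -2.2866]
[0, 0, 1, 0] [-0.7158  0.229  -0.3442  0.9976  0.     -0.7158]
```

```bash
sed -i 's/radians(45)/radians(40)/' h.py
python3 - <<'E'
from h import *
from cell import bot
import cv2
p,q=tcp(np.radians(22),CH+.081,depth=-.1)
bot.move_linear([.215,.506,.33],.25)
bot.move_pose(p,q); bot.set_gripper(.75)
pos=np.array(bot.read_position()); M=R.from_quat(bot.read_tool_rot(),scalar_first=True).as_matrix()
im=bot.camera("wrist")[:,:,::-1].copy(); c=bot.calibration("wrist")
T=np.eye(4);T[:3,:3]=M;T[:3,3]=pos; E=np.linalg.inv(T@c["hand_eye"]); cal=dict(mtx=c["mtx"],extrinsics=E)
cv2.imwrite("pics/w0.png",im)
th=np.radians(22)
for s in ([-.092*np.sin(th),CH+.058,.135+.092*np.cos(th)],[-.092*np.sin(th),CH+.116,.135+.092*np.cos(th)],[0,.19,.135],[0,.236,.3],[-.045,CH+.004,.135]):
    u=proj(cal,W(P,s)); print(s,u); cv2.circle(im,tuple(int(v) for v in u),3,(0,255,0),1)
cv2.imwrite("pics/w0b.png",im); print(bot.read_clock(),pos,p,bot.read_ft_force())
E
```

```text
[np.float64(-0.0344638065942639), 0.1297, np.float64(0.22030091462014445)] [276.3547 223.8481]
[np.float64(-0.0344638065942639), 0.1877, np.float64(0.22030091462014445)] [276.4021 152.958 ]
[0, 0.19, 0.135] [248.4257 139.6947]
[0, 0.236, 0.3] [400.1104  83.7863]
[-0.045, 0.0757, 0.135] [215.0499 255.0217]
4.125 [0.4598 0.1003 0.2969] [0.4597 0.0999 0.2969] [ 0.0252 -0.4238 -0.3002]
```

View pics/w0b.png

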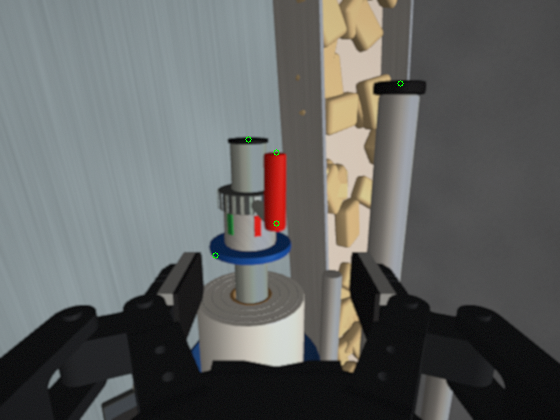

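The wrist view agrees with the model: the bar runs from (276,153) to (276,231), as predicted.

Run:
```python
from h import *
from cell import bot
y=CH+.081
p,q=tcp(np.radians(22),y); print(bot.move_linear(p,.1,until_force=10)); 
bot.set_gripper(.28); print("f",bot.read_ft_force(),bot.read_gripper_width())
for t in (32,42,52,62,72,80):
    p,q=tcp(np.radians(t),y); hit=bot.move_linear(p,.08,until_force=30); print(t,hit,bot.read_ft_force())
    if hit: break
else:
    p2=p+np.array([0,0,-.015]); print("stop",bot.move_linear(p2,.03,until_force=10),bot.read_position()-p,bot.read_ft_force())
print(bot.read_clock())
```

```text
False
f [ 0.569   0.3193 -0.0243] 0.28042183288224987
32 False [-8.2803  0.3085  7.9998]
42 False [-16.7064  -0.017   23.076 ]
52 True [-21.2049  -1.0051  24.5207]
6.8667
```

Run:
```python
from h import *
from cell import bot
import cv2
im=[bot.camera(n) for n in("wrist","scene","top")]
a=im[1][135:295,165:375];b=im[2][120:260,195:375]
o=np.hstack([cv2.resize(im[0],(400,300)),cv2.resize(a,(394,300),interpolation=2)])
b2=cv2.resize(b,(386,300),interpolation=2); o2=np.zeros_like(o);o2[:,:386]=b2
w=cv2.resize(im[0][200:420,130:430],(394,289)); o2[:289,400:794]=w
cv2.imwrite("pics/m1.png",np.vstack([o,o2])[:,:,::-1])
print(bot.read_position(),bot.read_ft_force(),bot.read_moment(),bot.read_gripper_width(),bot.read_finger_force())
```

```text
[0.5066 0.0959 0.1896] [-17.9069  -0.4836  20.4659] [-0.3738  0.4078 -0.3779] 0.28153571654992293 12.960889041423798
```

View pics/m1.png

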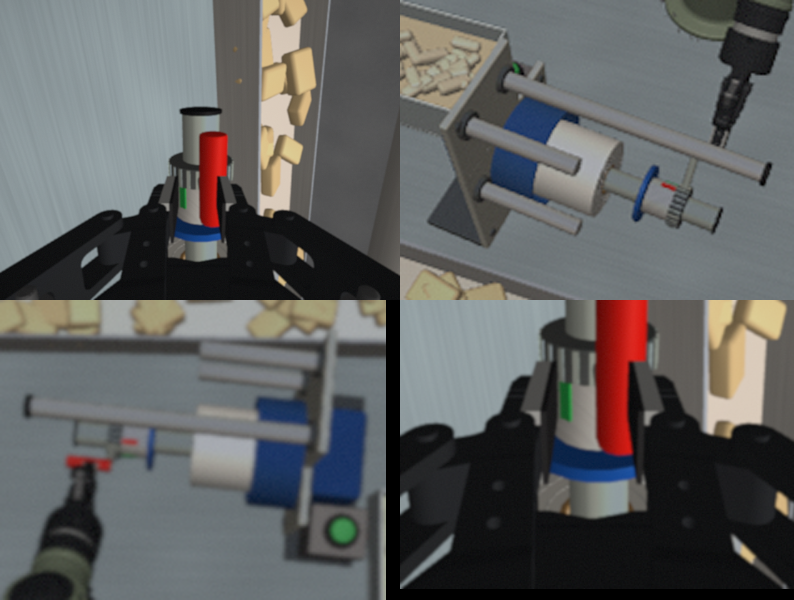

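The bar is caged and following. It looks pinched, so a small arc mismatch loads it along the fingers. I'll open slightly and continue.

Run:
```python
from h import *
from cell import bot
y=CH+.081
bot.set_gripper(.4); print("f",bot.read_ft_force(),bot.read_gripper_width(),bot.read_finger_force())
for t in (52,58,64,70,76,80):
    p,q=tcp(np.radians(t),y); hit=bot.move_linear(p,.08,until_force=20); print(t,hit,bot.read_ft_force(),bot.read_finger_force())
    if hit: break
else:
    p2=p+np.array([-.003,0,-.018]); print("stop",bot.move_linear(p2,.03,until_force=8),bot.read_position()-p,bot.read_ft_force())
print(bot.read_clock())
```

```text
f [-7.5979 -1.0424  6.665 ] 0.4003224754054992 4.864724278450012
52 True [-17.1765   0.2346  20.1819] 12.02468454837799
7.4917
```

The bar's right edge at (640,360) in the crop is hidden by the +e fingertip. That suggests the tip sits on top of the bar instead of beside it. I'll retreat and triangulate the red bar.

```bash
cat > tri.py <<'E'
from h import *
from cell import bot
import cv2
from scipy.optimize import least_squares
def wristcal():
    pos=np.array(bot.read_position()); M=R.from_quat(bot.read_tool_rot(),scalar_first=True).as_matrix()
    c=bot.calibration("wrist"); T=np.eye(4);T[:3,:3]=M;T[:3,3]=pos
    return dict(mtx=c["mtx"],extrinsics=np.linalg.inv(T@c["hand_eye"]))
def red(im):
    h=cv2.cvtColor(im,cv2.COLOR_RGB2HSV); m=((h[...,0]<8)|(h[...,0]>172))&(h[...,1]>140)&(h[...,2]>60)
    n,l,s,_=cv2.connectedComponentsWithStats(m.astype(np.uint8)); k=1+np.argmax(s[1:,4]); return (l==k),s[k]
def look(name):
    o={}
    for n in("wrist","top","scene"):
        cal=wristcal() if n=="wrist" else bot.calibration(n)
        im=bot.camera(n); cv2.imwrite(f"pics/{name}_{n}.png",im[:,:,::-1]); m,s=red(im); o[n]=(cal,m,s)
        v,u=np.nonzero(m); print(n,s,cv2.minAreaRect(np.c_[u,v].astype(np.float32)))
    return o
E
python3 - <<'E'
from tri import *
q,d=quat(A); e=np.cross(d,W([0,0,P[2]],[0,1,0])); 
pos=np.array(bot.read_position()); print(pos,e)
bot.move_linear(pos-d*.01,.1); bot.set_gripper(.9); bot.move_linear(pos-d*.07,.2)
look("b"); print(bot.read_ft_force(),bot.read_clock())
E
```

```text
[0.5038 0.0964 0.1855] [ 0.7627 -0.0711  0.6428]
wrist [ 280  163   29   94 2411] ((294.0, 209.5), (93.0, 28.0), 90.0)
top [227 193  19   6  80] ((236.0, 196.0), (18.331636428833008, 4.1963982582092285), 6.34019136428833)
scene [433  24  85  18 261] ((474.8985595703125, 32.69179153442383), (85.1424560546875, 5.672645568847656), 8.343891143798828)
[-0.0181  0.0174 -0.7204] 8.8417
```

```bash
python3 - <<'E'
from tri import *
w=wristcal(); t=bot.calibration("top")
for tv in (195.5,196.,197.):
  f=lambda X:np.r_[proj(w,X)-[294,162.5],proj(t,X)-[226.8,tv+.8]]
  r=least_squares(f,[.5,.13,.19]); X=r.x
  c,s=np.cos(P[2]),np.sin(P[2]); dx=X[:2]-P[:2]; S=np.array([c*dx[0]+s*dx[1],-s*dx[0]+c*dx[1],X[2]]); rel=S-[0,0,.135]
  print(X,S,r.fun,"rad",np.hypot(rel[0],rel[2]),"th",np.degrees(np.arctan2(-rel[0],rel[2])))
pos=bot.read_position();q,d=quat(A);print((X-pos)@d, "TCP->bar along d (retreat .07)")
for th in (30,35,40,45,50): print(th,[proj(w,W(P,[-.092*np.sin(np.radians(th)),CH+k,.135+.092*np.cos(np.radians(th))])) for k in(.058,.116)])
E
python3 - <<'E'
import cv2,numpy as np
t=cv2.imread("pics/b_top.png")[150:240,200:300];w=cv2.imread("pics/b_wrist.png")
cv2.imwrite("pics/m2.png",np.hstack([cv2.resize(w,(400,300)),cv2.resize(t,(333,300),interpolation=2)]))
E
```

```text
[0.5038 0.131  0.2076] [-0.0577  0.1878  0.2076] [-0.1014  0.2219 -0.9927 -0.589 ] rad 0.0927174730598025 th 38.502397604915174
[0.5024 0.1314 0.209 ] [-0.0591  0.188   0.209 ] [-0.1219  0.2668 -1.203  -0.7142] rad 0.09467391550814541 th 38.632812601836626
[0.4997 0.1322 0.2117] [-0.0619  0.1886  0.2117] [-0.1622  0.3547 -1.6245 -0.9652] rad 0.09857194177114618 th 38.876483242896555
0.044252850458417835 TCP->bar along d (retreat .07)
30 [array([312.4524, 245.9773]), array([314.6951, 162.1545])]
35 [array([301.0702, 246.7288]), array([302.5098, 162.5044])]
40 [array([289.4182, 247.0887]), array([290.0245, 162.6882])]
45 [array([277.683 , 247.0486]), array([277.4466, 162.7018])]
50 [array([266.0538, 246.6099]), array([264.9869, 162.5452])]
```

View pics/m2.png

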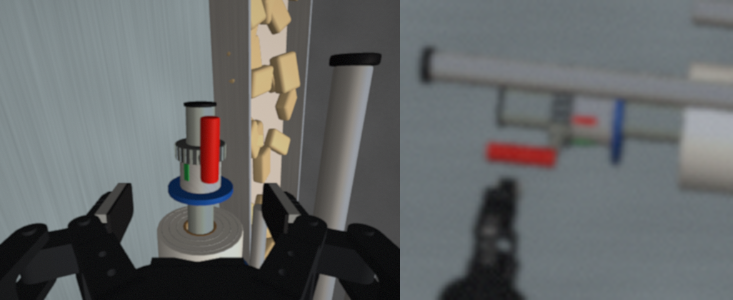

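The bar now stands at θ≈38.5°, because opening the fingers pushed it back. It was sitting about 26 mm behind the tips, so it was bottoming in the gripper. I'll regrasp shallower.

Run:
```python
from h import *
from cell import bot
y=CH+.081; D=.009
p,q=tcp(np.radians(39),y,depth=-.04); bot.move_linear(p,.2)
p,q=tcp(np.radians(39),y,depth=D); print(bot.move_linear(p,.1,until_force=10)); 
bot.set_gripper(.35); print("f",bot.read_ft_force(),bot.read_gripper_width(),bot.read_finger_force())
for t in (45,51,57,63,69,75,80):
    p,q=tcp(np.radians(t),y,depth=D); hit=bot.move_linear(p,.08,until_force=25); print(t,hit,bot.read_ft_force(),bot.read_finger_force())
    if hit: break
print(bot.read_clock())
```

```text
False
f [-0.6113 -0.2716  0.3828] 0.35308336761081144 0.0
45 False [ 0.1106  0.2396 -0.3153] 0.0
51 False [-0.5403 -0.1921 -0.9156] 0.0
57 False [0.037  0.0105 0.0483] 0.0
63 False [ 0.07   -0.0629 -0.6542] 0.0
69 False [-0.1441  0.4222 -0.3227] 0.0
75 False [0.037  0.3487 0.801 ] 0.0
80 False [ 0.3984  0.5386 -0.0299] 0.0
12.0917
```

Run:
```python
from tri import *
look("c")
t=cv2.imread("pics/c_top.png")[150:240,200:300];w=cv2.imread("pics/c_wrist.png")
cv2.imwrite("pics/m3.png",np.hstack([cv2.resize(w,(400,300)),cv2.resize(t,(333,300),interpolation=2)]))
```

```text
wrist [ 400  189   57  121 4901] ((426.37933349609375, 247.44827270507812), (46.11140823364258, 118.15760803222656), 7.943471908569336)
top [227 193  19   6  81] ((236.0049591064453, 195.95050048828125), (18.308683395385742, 4.278659820556641), 5.710593223571777)
scene [436  25  82  17 248] ((476.48809814453125, 33.07606887817383), (81.88174438476562, 4.722218990325928), 8.85795783996582)
```

View pics/m3.png

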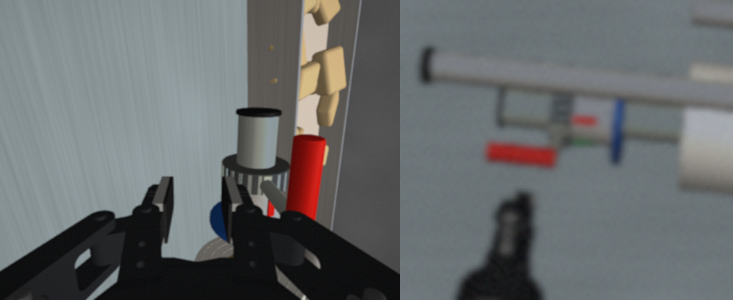

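The bar at wrist (310,175) didn't move. The fingertips passed above it, so the earlier -d force was tip-on-bar contact. I'll triangulate from the two wrist views and go deeper.

Run:
```python
from tri import *
w2=wristcal(); m=bot.calibration("wrist"); q,d=quat(A)
# earlier wrist pose: pos - d*.07
T=np.eye(4);T[:3,:3]=R.from_quat(q,scalar_first=True).as_matrix();T[:3,3]=np.array([.5038,.0964,.1855])-d*.07
w1=dict(mtx=m["mtx"],extrinsics=np.linalg.inv(T@m["hand_eye"]))
im=cv2.imread("pics/c_wrist.png")[:,:,::-1]; mk,_=red(im)
for v in (195,200,240): u=np.nonzero(mk[v])[0]; print(v,u.min(),u.max())
u=np.nonzero(mk[197])[0]; o2=[(u.min()+u.max())/2,189]
f=lambda X:np.r_[proj(w1,X)-[294,162.5],proj(w2,X)-o2]
r=least_squares(f,[.5,.13,.19]); X=r.x
c,s=np.cos(P[2]),np.sin(P[2]); dx=X[:2]-P[:2]; S=np.array([c*dx[0]+s*dx[1],-s*dx[0]+c*dx[1],X[2]]); rel=S-[0,0,.135]
print(X,S,r.fun,"rad",np.hypot(rel[0],rel[2]),"th",np.degrees(np.arctan2(-rel[0],rel[2])))
```

```text
195 411 455
200 410 456
240 406 450
[0.4987 0.1339 0.2128] [-0.063   0.1902  0.2128] [ 0.3167 -1.5552 -0.193   0.988 ] rad 0.10016700631985657 th 39.00226489934641
```

```bash
cat > arc.py <<'E'
from h import *
from cell import bot
import sys
y=CH+.081; D=.036
p,q=tcp(np.radians(80),y,depth=-.05); bot.move_linear(p,.25)
bot.set_gripper(.75)
p,q=tcp(np.radians(39),y,depth=-.04); bot.move_linear(p,.2)
p,q=tcp(np.radians(39),y,depth=D); print(bot.move_linear(p,.1,until_force=10)); 
bot.set_gripper(.3); print("f",bot.read_ft_force(),bot.read_gripper_width(),bot.read_finger_force())
for t in (46,53,60,67,74,80):
    p,q=tcp(np.radians(t),y,depth=D); hit=bot.move_linear(p,.1,until_force=25); print(t,hit,bot.read_ft_force(),bot.read_finger_force())
    if hit: break
print(bot.read_clock())
E
python3 arc.py
```

```text
False
f [ 0.7008  0.298  -0.1493] 0.3020476370757894 0.10866477387025952
46 False [-0.5875 -0.0449  1.183 ] 0.0
53 False [ 0.4563 -0.3413 -0.6102] 0.0
60 False [-0.0089 -0.6442 -0.0876] 0.0
67 False [ 0.3587 -0.294   0.0401] 0.0
74 False [ 0.2859  0.6972 -0.1534] 0.0
80 False [ 1.641  -0.1576 -0.095 ] 0.42733171954751015
16.4083
```

Run:
```python
from tri import *
q,d=quat(A); e=np.cross(d,W([0,0,P[2]],[0,1,0]))
p=np.array(bot.read_position())
print(bot.move_linear(p-e*.02+np.array([0,0,-.004]),.04,until_force=8),bot.read_position()-p,bot.read_ft_force(),bot.read_finger_force(),bot.read_clock())
look("d")
t=cv2.imread("pics/d_top.png")[150:240,200:300];w=cv2.imread("pics/d_wrist.png")
cv2.imwrite("pics/m4.png",np.hstack([cv2.resize(w,(400,300)),cv2.resize(t,(333,300),interpolation=2)]))
```

```text
True [-0.0018  0.0005 -0.0029] [ 2.3463 -0.2939  3.2923] 1.7310938984155655 16.7417
wrist [ 265  195   44  151 6109] ((286.4999694824219, 270.0), (42.99999237060547, 149.99996948242188), 0.0)
top [240 209   6   4  23] ((242.5, 210.5), (3.0, 5.0), 90.0)
scene [438  25  80  17 235] ((477.4188537597656, 33.06061553955078), (80.04747772216797, 5.521413803100586), 8.23561954498291)
```

View pics/m4.png

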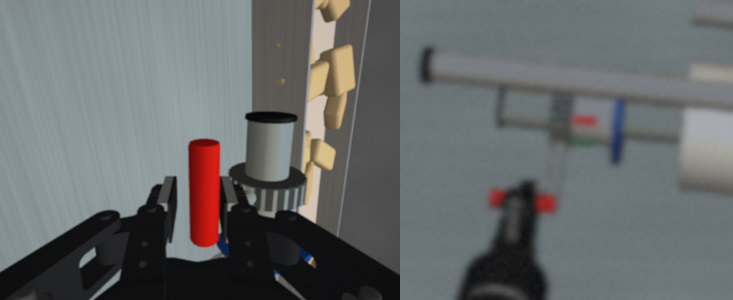

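Run:
```python
from tri import *
q,d=quat(A); p=np.array(bot.read_position())
bot.move_linear(p-d*.012,.1); bot.set_gripper(0,60)
print("grip",bot.read_gripper_width(),bot.read_finger_force(),bot.read_ft_force())
p=np.array(bot.read_position()); t=W([0,0,P[2]],[-.17,0,-.98])
print(bot.move_linear(p+t*.012,.03,until_force=15),(bot.read_position()-p)@t,bot.read_ft_force(),bot.read_clock())
```

```text
grip 0.17390360494623405 58.44751238822937 [-7.6689  0.0439 18.2454]
True 9.375886486859198e-05 [-20.0641   0.4026  26.4864] 17.6167
```

Run:
```python
from tri import *
q,d=quat(A)
for i in range(4):
    F=np.array(bot.read_ft_force()); print(F,bot.read_position())
    if np.linalg.norm(F)<8: break
    p=np.array(bot.read_position()); bot.move_linear(p+F*[1,0,1]*6e-5,.03)
print(bot.read_ft_force(),bot.read_gripper_width(),bot.read_clock())
```

```text
[-20.0641   0.4026  26.4864] [0.4841 0.0984 0.1321]
[ 4.3104 -0.8991 -0.6239] [0.4839 0.0981 0.1342]
[ 4.3104 -0.8991 -0.6239] 0.17409343096461233 17.8667
```

Run:
```python
from tri import *
u=W([0,0,P[2]],[0,-1,0]); p0=np.array(bot.read_position())
print(bot.move_linear(p0+u*.045,.05,until_force=15),(bot.read_position()-p0)@u,bot.read_ft_force())
F0=np.array(bot.read_ft_force())
hit=bot.move_linear(p0+u*.105,.018,until_force=22)
print(hit,(bot.read_position()-p0)@u,bot.read_ft_force(),bot.read_clock())
bot.wait(.2); print(np.array(bot.read_ft_force())@u,bot.read_position()-p0,bot.read_gripper_width())
```

```text
False 0.045017575142571965 [ 5.0861  0.8525 -2.2164]Traceback (most recent call last):
  File "<stdin>", line 5, in <module>
cell.PlanningError: the arm cannot follow that straight line within its joint ranges
```

Run:
```python
from tri import *
u=W([0,0,P[2]],[0,-1,0]); p=np.array(bot.read_position()); g=p-quat(A)[1]*.024
print(bot.read_joint_positions())
for a in(40,37,34,31):
  q,d=quat(np.radians(a))
  print(a,[(k,bot.solve_ik(g+d*.024+u*k,q)) for k in(.03,.04,.05,.06)])
```

```text
[ 0.0003 -0.0324 -1.27   -0.4063 -0.0624  1.6458]
40 [(0.03, array([-0.1159, -0.067 , -1.2394, -0.2996,  0.0147,  1.5532])), (0.04, array([-0.1545, -0.0723, -1.2436, -0.2977,  0.0395,  1.5237])), (0.05, array([-0.1933, -0.077 , -1.2469, -0.2948,  0.0644,  1.4938])), (0.06, array([-0.2322, -0.0808, -1.2492, -0.291 ,  0.0893,  1.4638]))]
37 [(0.03, array([-0.1149, -0.0728, -1.1842, -0.1863,  0.0132,  1.5533])), (0.04, array([-0.1517, -0.0778, -1.1882, -0.1845,  0.0353,  1.5239])), (0.05, array([-0.1887, -0.0821, -1.1913, -0.182 ,  0.0575,  1.4943])), (0.06, array([-0.2258, -0.0856, -1.1936, -0.1787,  0.0797,  1.4645]))]
34 [(0.03, array([-0.1139, -0.0696, -1.1296, -0.0825,  0.0117,  1.5535])), (0.04, array([-0.149 , -0.0743, -1.1334, -0.081 ,  0.0313,  1.5244])), (0.05, array([-0.1843, -0.0782, -1.1364, -0.0789,  0.051 ,  1.4951])), (0.06, array([-0.2196, -0.0814, -1.1387, -0.0761,  0.0707,  1.4656]))]
31 [(0.03, array([-0.113 , -0.0595, -1.0754,  0.0139,  0.0103,  1.5537])), (0.04, array([-0.1465, -0.0639, -1.0792,  0.0151,  0.0275,  1.525 ])), (0.05, array([-0.1801, -0.0675, -1.0821,  0.0168,  0.0448,  1.4961])), (0.06, array([-0.2139, -0.0705, -1.0843,  0.0191,  0.0621,  1.4671]))]
```

Run:
```python
from tri import *
M=R.from_quat(bot.read_tool_rot(),scalar_first=True).as_matrix(); d0=M[:,2]; print("tilt",np.degrees(np.arccos(-d0[2])))
u=W([0,0,P[2]],[0,-1,0]); p=np.array(bot.read_position())
q,d=quat(np.radians(36)); p1=p-d0*.024+d*.024
bot.move_linear(p1,.03,rotation=q); print(bot.read_ft_force(),bot.read_gripper_width(),bot.read_position()-p1)
hit=bot.move_linear(p1+u*.06,.018,until_force=22)
print(hit,(bot.read_position()-p1)@u,bot.read_ft_force(),bot.read_clock())
bot.wait(.2); print(np.array(bot.read_ft_force())@u,bot.read_position()-p1,bot.read_gripper_width())
```

```text
tilt 42.49257434132523
[3.9089 2.3576 0.6954] 0.1726452950598466 [0.0007 0.0002 0.0005]
True 0.026098161226357774 [ 4.5661  2.5472 -1.4688] 21.1417
-2.4290571854487126 [-0.0016 -0.0261  0.0005] 0.17581183906962183
```

Run:
```python
from tri import *
u=W([0,0,P[2]],[0,-1,0])
for i in range(2):
    p1=np.array(bot.read_position()); w=bot.read_gripper_width()
    hit=bot.move_linear(p1+u*.03,.015,until_force=18)
    print(hit,(bot.read_position()-p1)@u,bot.read_ft_force(),bot.read_clock())
    bot.wait(.1); print(np.array(bot.read_ft_force()),bot.read_position()-p1)
    if hit and (bot.read_position()-p1)@u<.003: break
```

```text
True -0.00039252825312048796 [ 3.5991  2.403  -1.4739] 22.0583
[ 3.2165  1.1957 -0.7503] [0.0001 0.0004 0.0001]
```

Run:
```python
from tri import *
u=W([0,0,P[2]],[0,-1,0]); p1=np.array(bot.read_position())
for k in (.0005,.001,.0015,.002):
    bot.move_linear(p1+u*k,.01); F=np.array(bot.read_ft_force()); print(k,F,F@u,bot.read_position()-p1)
    if -F@u>17: break
print(bot.read_clock(),bot.read_gripper_width())
t=bot.camera("top")[120:260,195:375];s=bot.camera("scene")[135:295,165:375]
cv2.imwrite("pics/m5.png",np.hstack([cv2.resize(s,(394,300),interpolation=2),cv2.resize(t,(386,300),interpolation=2)])[:,:,::-1])
```

```text
0.0005 [ 2.5391  4.5961 -2.5958] -4.8120638398916 [-0. -0. -0.]
0.001 [ 4.1472  5.3723 -2.5764] -5.734251592546128 [-0.0001 -0.     -0.    ]
0.0015 [ 4.2517  6.8702 -2.5847] -7.2353506303163755 [-0.0001  0.      0.    ]
0.002 [ 4.3209  8.1577 -1.9143] -8.523758711715427 [-0.0001 -0.     -0.    ]
23.2 0.1730734927302333
```

View pics/m5.png

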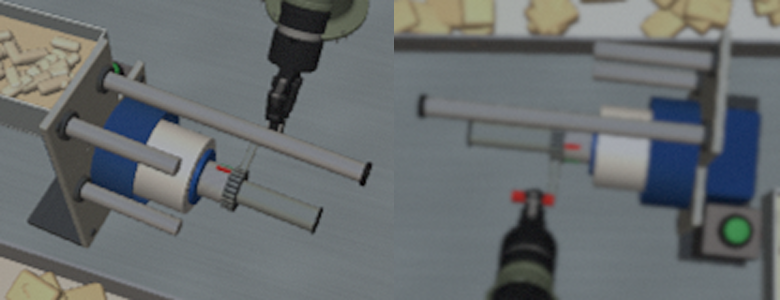

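```bash
cat > lock.py <<'E'
from tri import *
import json
u=W([0,0,P[2]],[0,-1,0]); ex=W([0,0,P[2]],[1,0,0]); p1=np.array(bot.read_position()); k=.002
F=lambda:np.array(bot.read_ft_force())
for i in range(4):
    f=-F()@u
    if f>17: break
    k+=(20-f)/3000; bot.move_linear(p1+u*k,.01)
print("push",-F()@u,k,bot.read_clock())
b=lambda t:ex*(-.092*np.sin(t))+np.array([0,0,.092*np.cos(t)])
corr=np.zeros(3); t0=np.radians(80)
for t in np.radians([73,66,59,52,45,38,31,25,20]):
    tgt=p1+u*k+b(t)-b(t0)+corr
    try: hit=bot.move_linear(tgt,.06,until_force=45)
    except bot.PlanningError as x: print(x); break
    f=F(); n=b(t)/.092; fr=f@n; fy=-f@u; tg=np.cross(n,u)
    print(round(np.degrees(t)),hit,f,"rad",fr.round(1),"push",fy.round(1),"tan",(f@tg).round(1),bot.read_gripper_width())
    if hit: break
    corr+=n*np.clip(fr,-30,30)*4e-5; k+=np.clip((19-fy)/4000,-.002,.002)
json.dump(dict(p1=p1.tolist(),k=k,corr=corr.tolist()),open("st.json","w"))
print(bot.read_clock(),bot.read_position()-tgt)
E
python3 lock.py
```

```text
push 20.097371911954685 0.005718997995589213 23.825
73 False [ 0.6766 18.7507  3.8157] rad 2.1 push 18.7 tan 3.3 0.17576282447850436
66 False [-5.1625  7.3967  2.7477] rad 6.4 push 6.9 tan 0.1 0.15849017731432757
59 False [-17.8272  14.6065  12.679 ] rad 22.9 push 12.9 tan 1.0 0.13069538895204752
52 False [-34.9909  17.3082  23.4425] rad 43.2 push 14.0 tan -4.0 0.0710363944481315
45 False [-53.6517  17.4777  39.1032] rad 66.6 push 12.4 tan -11.3 0.0010556262863580114
38 False [-50.5199  23.2615  54.4783] rad 75.2 push 18.5 tan -7.8 0.002782830849402881
31 False [-21.7592  21.5353  33.0037] rad 40.5 push 19.4 tan -3.3 -0.0008022635677548538
25 False [-11.0931  13.58    21.7793] rad 24.9 push 12.5 tan -1.9 -0.001922115043945042
20 False [-5.253   8.8845 14.3255] rad 15.5 push 8.4 tan -0.8 -0.0021887072721293956
26.7833 [0.002  0.0023 0.0029]
```

Run:
```python
from tri import *
M=R.from_quat(bot.read_tool_rot(),scalar_first=True).as_matrix(); d=M[:,2]; p=np.array(bot.read_position())
print("tilt",np.degrees(np.arccos(-d[2])),p)
bot.move_linear(p-d*.08,.2); bot.set_gripper(.9)
o=look("e"); w=o["wrist"][0]; print(bot.read_ft_force(),bot.read_clock())
for th in (20,30,40,50,60,70,80):
  c=CH-.0711; print(th,[np.r_[proj(w,W(P,[-.092*np.sin(np.radians(th)),c+k,.135+.092*np.cos(np.radians(th))]))].round(0) for k in(.052,.116)])
t=cv2.imread("pics/e_top.png")[150:240,200:300];w=cv2.imread("pics/e_wrist.png")
cv2.imwrite("pics/m6.png",np.hstack([cv2.resize(w,(400,300)),cv2.resize(t,(333,300),interpolation=2)]))
```

```text
tilt 36.439424980061126 [0.531  0.0112 0.2115]
wrist [ 249  143   30   98 2331] ((264.10589599609375, 191.57833862304688), (27.503883361816406, 98.10286712646484), 2.7927021980285645)
top [251 189  20   6  73] ((260.48455810546875, 191.23233032226562), (19.223989486694336, 4.390254020690918), 3.814074993133545)
scene [442  26  76  16 229] ((479.2730712890625, 33.464839935302734), (75.9530029296875, 4.565252780914307), 8.806793212890625)
[-0.1022  0.5588 -0.3952] 28.2083
20 [array([272., 232.]), array([272., 141.])]
30 [array([249., 233.]), array([248., 142.])]
40 [array([227., 233.]), array([224., 141.])]
50 [array([205., 232.]), array([201., 141.])]
60 [array([185., 230.]), array([180., 141.])]
70 [array([169., 226.]), array([163., 140.])]
80 [array([157., 223.]), array([151., 139.])]
```

View pics/m6.png

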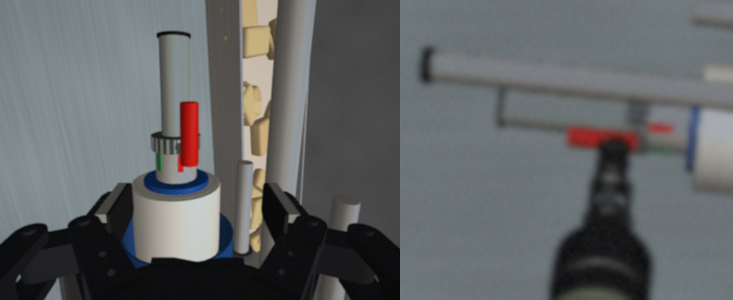

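The lever now stands at about 23°, just short of the red mark at wrist (264,191), with the chuck flush on the roll. I'll regrip deeper and push it to the locked end stop.

Run:
```python
from tri import *
a=np.radians(41); y=CH-.0725+.082; D=.036; F=lambda:np.array(bot.read_ft_force())
p,q=tcp(np.radians(24),y,a,-.05); bot.set_gripper(.7); bot.move_linear(p,.15,rotation=q)
p,q=tcp(np.radians(24),y,a,D); print("in",bot.move_linear(p,.1,until_force=10),F())
bot.set_gripper(.3); print("cage",F(),bot.read_finger_force(),bot.read_gripper_width())
p=np.array(bot.read_position()); t=W([0,0,P[2]],[np.cos(.38),0,np.sin(.38)])
print(bot.move_linear(p+t*.022,.03,until_force=30),(bot.read_position()-p)@t,F(),bot.read_clock())
# second push: does it still move?
p=np.array(bot.read_position()); print(bot.move_linear(p+t*.01,.02,until_force=32),(bot.read_position()-p)@t,F(),bot.read_clock())
```

```text
in False [ 0.3249 -0.8841 -0.196 ]
cage [-0.2986  0.1923 -0.4614] 0.0 0.29832846500699856
False 0.011631477792014091 [-17.8529   0.3905  -1.9366] 31.1583
False 0.0012957628868423487 [-13.56     1.3121  -3.328 ] 31.5333
```

Run:
```python
from tri import *
F=lambda:np.array(bot.read_ft_force())
t=W([0,0,P[2]],[np.cos(.36),0,np.sin(.36)]); p=np.array(bot.read_position())
print(bot.move_linear(p+t*.02,.04,until_force=35),(bot.read_position()-p)@t,F(),bot.read_finger_force(),bot.read_gripper_width(),bot.read_clock())
M=R.from_quat(bot.read_tool_rot(),scalar_first=True).as_matrix(); d=M[:,2]
bot.move_linear(p-t*.002,.1); bot.move_linear(p-t*.002-d*.09,.25)
o=look("g"); w=o["wrist"][0]; print(F(),bot.read_clock())
c=CH-.0725
for th in (18,20,22,24,26): print(th,[np.r_[proj(w,W(P,[-.092*np.sin(np.radians(th)),c+k,.135+.092*np.cos(np.radians(th))]))].round(1) for k in(.052,.116)])
print("spindle end pred",proj(w,W(P,[0,.19,.135])))
```

```text
False 0.0023336851821502834 [-27.0652   1.25    -7.4608] 12.450926005840302 0.2968920058409203 31.9833
wrist [ 251  164   28   98 2533] ((264.5, 212.49996948242188), (26.999996185302734, 96.99998474121094), 0.0)
top [251 187  20   7  90] ((260.56927490234375, 189.9461669921875), (19.473453521728516, 4.465250492095947), 7.125016689300537)
scene [440  25  78  17 235] ((478.3880920410156, 33.27326965332031), (78.06809997558594, 5.6646575927734375), 8.235618591308594)
[0.1022 0.7633 0.2146] 33.0083
18 [array([270.1, 259.3]), array([269.6, 165.3])]
20 [array([265.7, 260. ]), array([264.8, 165.6])]
22 [array([261.1, 260.7]), array([259.9, 165.9])]
24 [array([256.5, 261.4]), array([254.9, 166.2])]
26 [array([251.8, 262. ]), array([249.8, 166.4])]
spindle end pred [225.8283  55.7028]
```

Run:
```python
from tri import *
F=lambda:np.array(bot.read_ft_force())
q=[0,0,1,0]; B=W(P,[-.107,-.215,.164]); print(B)
p=np.array(bot.read_position()); bot.move_linear(p+[-.06,0,.06],.25)
bot.set_gripper(0)
bot.move_pose([.36,-.2,.36],q); bot.move_linear([B[0],B[1],.2],.25); print(bot.read_clock(),F(),bot.read_position())
print(bot.move_linear([B[0],B[1],.150],.03,until_force=9),bot.read_position(),F())
z=bot.read_position()[2]; bot.move_linear([B[0],B[1],z-.002],.02); bot.wait(.3); print(bot.read_position(),F(),bot.read_clock())
im=bot.camera("top"); cv2.imwrite("pics/h_top.png",im[:,:,::-1])
```

```text
[ 0.4173 -0.2654  0.164 ]
36.6583 [-0.0273  0.0987 -0.4501] [ 0.4175 -0.2653  0.2009]
False [ 0.4174 -0.2655  0.1502] [ 0.4959  0.7671 -0.0715]
[ 0.4173 -0.2654  0.1482] [-0.2828 -0.1199 -0.156 ] 39.025
```

Run:
```python
from tri import *
F=lambda:np.array(bot.read_ft_force())
print(bot.read_gripper_width()); p=np.array(bot.read_position())
w=wristcal(); im=bot.camera("wrist"); print("btn pred px",proj(w,[.4173,-.2654,.160]), proj(w,p))
h=cv2.cvtColor(im,cv2.COLOR_RGB2HSV); m=(h[...,0]>40)&(h[...,0]<85)&(h[...,1]>120)&(h[...,2]>40)
n,l,s,c=cv2.connectedComponentsWithStats(m.astype(np.uint8)); print([(list(map(int,s[i])),c[i]) for i in range(1,n) if s[i,4]>60])
cv2.imwrite("pics/h.png",im[:,:,::-1])
```

```text
0.0046289770405177335
btn pred px [276.142  254.2419] [276.0843 244.9352]
[([242, 218, 74, 54, 2148], array([279.825, 239.737]))]
```

View pics/h.png

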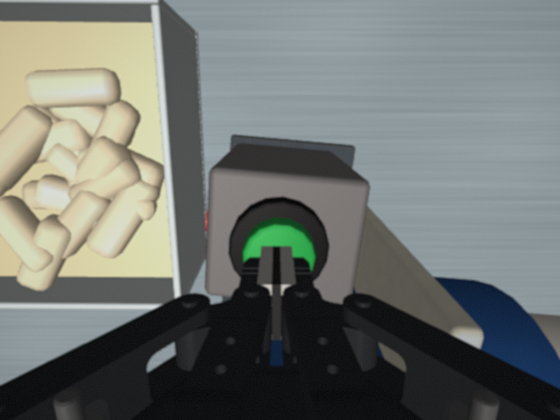

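The button sits under the fingertips at wrist (279,250) and still seems to be up, so I'll descend further until I feel it.

Run:
```python
from tri import *
F=lambda:np.array(bot.read_ft_force()); p=np.array(bot.read_position()); x,y=.4173,-.2654
z=p[2]
while z>.122:
    z-=.003; hit=bot.move_linear([x,y,z],.03,until_force=8); f=F(); a=bot.read_position(); print(round(z,4),hit,f,a[2])
    if hit or f[2]>7: break
print(bot.read_clock(),bot.read_joint_efforts())
```

```text
0.1452 False [-0.3841 -0.7622 -0.2714] 0.14491237878743965
0.1422 False [ 0.463  -0.2968 -0.5706] 0.14191667488972304
0.1392 False [-0.5109 -0.3635  1.6435] 0.13929569165929978
0.1362 False [ 0.4078 -0.1012  3.6783] 0.13639991199392099
0.1332 False [ 0.3935 -0.3503  6.1451] 0.13353167736925042
0.1302 False [-5.4751  4.6206 26.9618] 0.13314042668646403
40.625 [ -0.3869 -27.3264  19.0892  -3.2157   0.1096   0.0014]
```

Run:
```python
from tri import *
bot.wait(.2); bot.move_linear([.4173,-.2654,.26],.15); bot.move_linear([.33,-.2654,.34],.25)
im=bot.camera("top"); m,s=red(im); v,u=np.nonzero(m); print(s,cv2.minAreaRect(np.c_[u,v].astype(np.float32)))
c=bot.calibration("top")
for th in (18,20,23,26): print(th,[proj(c,W(P,[-.092*np.sin(np.radians(th)),CH-.0725+k,.135+.092*np.cos(np.radians(th))])) for k in(.052,.116)])
for t in("spare_roll","empty_core","sweets_crate"): print(t,[(x["bbox"],round(x["confidence"],2)) for x in bot.search_frame("top",t)[:1]])
print(bot.read_clock(),bot.read_ft_force())
```

```text
[251 187  20   7  90] ((260.56927490234375, 189.9461669921875), (19.473453521728516, 4.465250492095947), 7.125016689300537)
18 [array([271.9176, 190.1851]), array([250.5742, 187.8994])]
20 [array([271.812 , 191.2414]), array([250.4792, 188.9564])]
23 [array([271.6577, 192.8099]), array([250.3445, 190.5264])]
26 [array([271.509, 194.355]), array([250.2195, 192.0734])]
spare_roll [([119.7, 159.5, 46.2, 41.3], 0.9)]
empty_core [([143.3, 205.4, 24.3, 20.4], 0.61)]
sweets_crate [([367.1, 208.2, 89.1, 38.3], 0.88)]
42.6667 [ 0.4199 -0.4157  0.8435]
```

The lever is at the locked mark and hasn't moved since locking. The bystanders are where they stood, and the button has been pressed and released. Handing in.

```bash
python3 -c "
from cell import bot
print(bot.close_job())"
```

```text
the job is handed in; nothing more can be done
None
```

I handed the job in at about 43 s: the roll is home against the stop, the lever is at the red locked mark, and the reel-ready button was pressed fully and released. One doubt: the grip slipped off the lever during the locking swing. The chuck last measured tight on the roll, but I never tested that tightness again after locking.

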